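# Scrape the board offcuts off the sorting plate

## Robot

A 7-joint arm with a two-finger parallel gripper is mounted at the origin on the work surface. World frame = base frame: x ahead of the robot, y to its left, z up, the work surface at z = 0. Lengths are in mm, angles in rad, forces in N, time in s.
With the tool pointing down it reaches from about 425 to 800 mm from the base axis. Payload 8.3 kg.
Tool frame: the origin (TCP) lies midway between the tips of the shut fingers; the grasp point (between the pads) lies 19 mm behind it; z points along the fingers, y is the line along which they close (so a half turn about z gives the same grasp; the last joint's range is limited). The gripper opens to 85 mm and grips with 20 to 120 N. Pads are 22 mm wide; open, the fingers measure 114 mm over their backs; the gripper's body (76 mm by 85 mm) begins 54 mm behind the grasp point. The pads swing forward as they close: fully open they stand 13 mm farther back than shut.
Start: joints at [1.233, 0.383, 0.016, 1.37, -0.006, 1.388, -0.046], TCP at [169.635, -601.521, 231.279] pointing down, gripper open.
Joint ranges: [-2.95, 2.95], [-0.25, 2.06], [-1.52, 1.56], [0.18, 2.33], [-1.44, 4.58], [0.02, 2.06], [-3.01, 3.01]. Speed limits (rad/s): [2.39, 2.39, 3.01, 3.01, 3.14, 3.14, 3.14].

## Interface

Orientations are given as a 3x3 rotation matrix whose columns are the frame's x, y, z axes.
In Python, from rig import manip gives the robot as it stands.
- The arm moves only by the shell command python3 -m creep 'ROWS' [OPENING]. ROWS is JSON, one flat list of numbers, 6 for each row, row after row: the shift along the tool's x, y, z in m, then the turn, a rotation vector about the tool's x, y, z in units of 5 degrees (1.0 is 5 degrees). A call has 1 to 12 rows; each row is the pose to reach, as a shift and turn from the pose commanded when the call began, along the tool's axes at that moment; what a row does not reach only later rows make up. A row lasts 1/10 s, in which the tool goes at most 50 mm and 8.59 degrees, less where a joint would pass 70% of its speed; a pose out of reach is approached as far as the arm can. A call with a gripper value outside its range is refused whole. OPENING is the opening, from -1 (shut) to 1 (fully open), so that 0 is half open, set as the call begins (- or left out, the last holds). The fingers move at their own pace and stop on an object; the grip force is fixed at half the most. Time passes only in rows, so rows that repeat a pose let the fingers close. It gives the time, the measured TCP pose, the force, the opening and the grip force at its end, in the units of the state.
- manip.observe(): the state, without advancing time (a new reading comes with each control period).
- manip.capture(name): name is "scene" or "side" or "wrist"; returns (picture, depth): 384x512x3 uint8, red, green, blue; 384x512 float32, mm along the optical axis (not along the pixel's ray), 0 where there is no reading.
- manip.calibration(name): a dict with "mtx" (3x3 intrinsics, pixels), "R" (3x3) and "t" (3): a world point X has camera coordinates R X + t. Camera axes: x right, y down, z forward; pixel columns grow to the right and rows downward; lengths in mm; the calibration is good to about 2 mm. The wrist camera is an equidistant fisheye: a pixel r from the principal point sees the ray r / f radians off the axis. A picture is of the moment at which its call begins: read the wrist's pose just before it. calibration takes no time and is no camera call; for the wrist camera it gives the pose at the moment of the call.
- manip.finish_job(): hands the job in; it is judged then, once.
The state is a dict: "time_s": time; "q": joint angles; "qd": joint speeds; "tau": joint torques, N m; "position": TCP position; "tcp_rot": TCP orientation; "contact_force": force on the tool from outside, world axes, zero at the start; "wrist_torque": the same for the moment, N m; "grip_width": finger opening in mm; "finger_force": force on a finger pad.
Only numpy, scipy, OpenCV 4.12 (cv2) and the standard library are available. Lean on these libraries where they do the work, as an engineer would, in place of code of your own. Each camera call takes 0.05 s, during which the arm holds its last target. There are 200 camera calls.

## Task

Take the scraper by its slanted grip and, reaching in under the lamp bar, wipe all four loose board offcuts off the white plate into the steel tray at its side; move the offcuts with the scraper only, not with the gripper. Then stand the scraper back upright on the middle of its rubber mat, lying along the mat, and let go. Do not bump the lamp and leave the other things on the bench where they are.

Things in the scene. Friction and masses are not known exactly. Their poses are not given: they have to be found in the camera images.
- station: fixed raised block, white plate on top: 212 mm (x) by 250 mm (y), plate top 60 mm above the origin (on the table, under its middle). x points away from the robot (within 0.12 rad), y is the wiping direction. Lips 10 mm high along both x edges leave 196 mm clear (x -98 to +98); both y ends (y = -125, +125) are open. Two posts, 14 mm square, 220 high, at x = 118, y = -60 and +60 mm.
- lamp: grey lamp bar fixed over the plate; frame = the station's frame. It fills x -15 to +35, y -100 to +100 mm, height 165 to 225 mm above the table; arms lead back to the posts. The scraper standing on the plate passes under it, but an upright gripper on its grip would hit the bar: lean the tool along the grip. Bring the scraper in and out low, through the open y ends.
- tray: fixed open steel tray, 208 mm (x) by 112 mm (y), 50 mm high, walls 4 mm, against one open end of the station (centre at station y = +185 or -185 mm, axes parallel to the station's); a carton 40 mm high is at the other end. Its rim is 10 mm below the plate top. Origin: on the table under its centre.
- scraper: loose scraper, 0.35 kg: aluminium foot bar 180 mm (x) by 34 mm (y) by 28 mm high, flat underside; black straight grip, 26 mm (x) by 22 mm (y), rising from the middle of the foot, leaning 36 degrees from upright towards -x (towards the robot), 95 mm long, its end 110 mm above the underside. Origin: middle of the underside; x along the foot, z up. It starts standing on the mat.
- scraper_grip (a point): grip point on the axis of the scraper's grip, 70 mm up its slope from the foot's top: x = -41.1 mm, y = 0, z = +84.6 mm from the scraper's origin, axes as the scraper's. Pinch the 22 mm thickness (along scraper y) with the tool's axis along the slope: the fingers point down and forward, 36 degrees from vertical.
- mat: fixed black rubber mat, 240 mm (x) by 100 mm (y), 4 mm thick, flat on the table left or right of the station (a grey closed case 30 mm high lies on the other side); origin: centre of its underside, x along its length, turned at most 0.12 rad from the world's x.
- chip_ell: one of four loose dark board offcuts lying flat on the station's plate, 6 mm thick, about 30 g: an L, 62 by 44 mm. Origin: middle of its underside; z up. They lie anywhere within 87 mm (x) and 84 mm (y) of the plate's middle, at any turn.
- chip_tee: one of four loose dark board offcuts lying flat on the station's plate, 6 mm thick, about 30 g: a T, 62 by 40 mm. Origin: middle of its underside; z up. They lie anywhere within 87 mm (x) and 84 mm (y) of the plate's middle, at any turn.
- chip_strip: one of four loose dark board offcuts lying flat on the station's plate, 6 mm thick, about 30 g: a plain strip, 66 by 26 mm. Origin: middle of its underside; z up. They lie anywhere within 87 mm (x) and 84 mm (y) of the plate's middle, at any turn.
- chip_round: one of four loose dark board offcuts lying flat on the station's plate, 6 mm thick, about 30 g: a tongue with one round end, 60 by 34 mm. Origin: middle of its underside; z up. They lie anywhere within 87 mm (x) and 84 mm (y) of the plate's middle, at any turn.
- cleaner: white bottle, 160 mm high, 60 mm across, right behind the station, bystander; origin under its middle
- flux_jar: amber jar with lid, 70 mm high, 60 mm across, on the robot's side, bystander; origin under its middle
- tape: roll of clear tape lying flat, 90 mm across, 24 mm high, on the robot's side of the station, bystander; origin under its middle
- driver: screwdriver lying on the robot's side of the station, bystander; its origin is on its underside
- cup: grey cup, 80 mm high, left behind the station, bystander; origin under its middle
- syringe: white dispensing syringe lying on the robot's side of the station, 130 mm long, bystander; origin on its underside
There are look-alikes about, which are no part of the job. What is shaped like the scraper but red is not meant.

How it is judged (in metres and radians):
On the way, in this order (a step that is already met when the one before it is completed fails the run):
1. the scraper's foot is down on the plate (within 4 mm of it) between the lips (x of scraper in the frame of station between -0.02 and 0.02 m and y of scraper in the frame of station between -0.13 and 0.13 m and z of scraper in the frame of station below 0.064 m), for 0.1 s.
2. all four offcuts are in the tray (x of chip_ell in the frame of tray between -0.102 and 0.102 m and y of chip_ell in the frame of tray between -0.054 and 0.054 m and z of each of chip_ell, chip_tee, chip_strip, chip_round in the frame of tray below 0.05 m and x of chip_tee in the frame of tray between -0.102 and 0.102 m and y of chip_tee in the frame of tray between -0.054 and 0.054 m and x of chip_strip in the frame of tray between -0.102 and 0.102 m and y of chip_strip in the frame of tray between -0.054 and 0.054 m and x of chip_round in the frame of tray between -0.102 and 0.102 m and y of chip_round in the frame of tray between -0.054 and 0.054 m), for 0.2 s.
At the end, for the whole second after the job is handed in: all four offcuts are at rest inside the tray (middles between its walls and below its rim); the scraper stands upright (within 0.08 rad) and at rest on the mat, its middle within 30 mm of the mat's middle along each axis and its foot within 0.25 rad of the mat's length (all of step 2 and x of scraper in the frame of mat between -0.03 and 0.03 m and y of scraper in the frame of mat between -0.03 and 0.03 m and z of scraper in the frame of mat below 0.008 m and angle between scraper's own z axis and vertical below 0.08 rad and angle between the x axis of scraper and the x axis of mat, either way round below 0.25 rad and linear speed of each of chip_ell, chip_tee, chip_strip, chip_round, scraper below 0.02 m/s); the robot touches nothing.
It fails at once if the lamp is bumped (over 3 N) (contact force between lamp and anything else above 3 N).
It fails at once if the gripper or arm touches an offcut (over 0.5 N) (contact force between any of the fingers, the arm and chip_ell above 0.5 N or contact force between any of the fingers, the arm and chip_tee above 0.5 N or contact force between any of the fingers, the arm and chip_strip above 0.5 N or contact force between any of the fingers, the arm and chip_round above 0.5 N).
It fails at once if a bystander is moved by more than 30 mm (distance of any of cleaner, flux_jar, tape, driver, cup, syringe from where it was at the start of the episode above 0.03 m).
It also fails if it takes over 64 s, if anything falls off the work surface, if the arm or the gripper's body presses on something with over 40 N, if the wrist force passes 120 N, or if a joint passes its speed limit or range.

## Working session

There is one attempt and no reset: what is moved stays moved. The work goes in short steps, Python scripts to look and compute and a shell command to move; the robot and the scene stay as the last step left them, time stands still between calls to the robot, and variables do not carry over. Pictures are saved under pics/ and viewed, at most 10 in all, crops included, and the job is handed in when it is done.

```bash
mkdir -p pics; ls; cat > h.py <<'E'
import numpy as np,cv2
from rig import manip
def cap(n):
    c=manip.calibration(n); p,d=manip.capture(n); return p,d,c
def cloud(d,c):
    K=c["mtx"];K=np.array(K);R=np.array(c["R"]);t=np.array(c["t"])
    v,u=np.mgrid[:d.shape[0],:d.shape[1]]
    P=np.stack([(u-K[0,2])/K[0,0]*d,(v-K[1,2])/K[1,1]*d,d],-1)
    W=(P-t)@R; W[d<=0]=np.nan
    return W
E
python3 - <<'E'
from h import *
for n in("scene","side"):
    p,d,c=cap(n); np.savez(n+".npz",p=p,d=d,**{k:np.array(c[k]) for k in("mtx","R","t")})
    cv2.imwrite(f"pics/{n}0.png",cv2.resize(p[...,::-1],(800,600),interpolation=cv2.INTER_CUBIC))
    print(n,-np.array(c["R"]).T@np.array(c["t"]))
s=manip.observe();print(s["position"],s["tcp_rot"],s["grip_width"],s["time_s"])
E
```

```text
pics
scene [887.92477073 672.07375499 788.33911939]
side [ 11.30781726 910.12647999 886.07775798]
[ 169.50066528 -601.09753956  230.38224462] [[ 9.62464269e-01  2.71407906e-01 -5.28548545e-04]
 [ 2.71408416e-01 -9.62462786e-01  1.69040563e-03]
 [-4.99188521e-05 -1.77040755e-03 -9.99998432e-01]] 85.49608195868335 0.1
```

View pics/scene0.png

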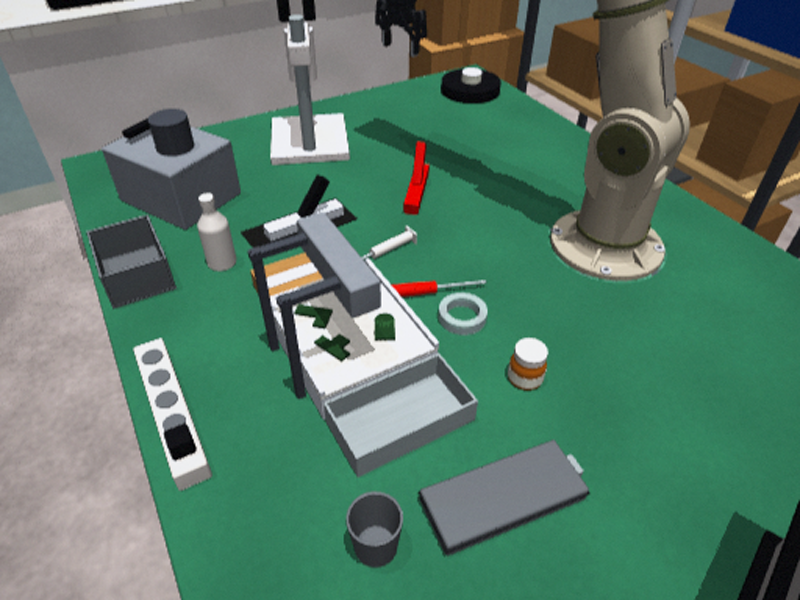

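View pics/side0.png

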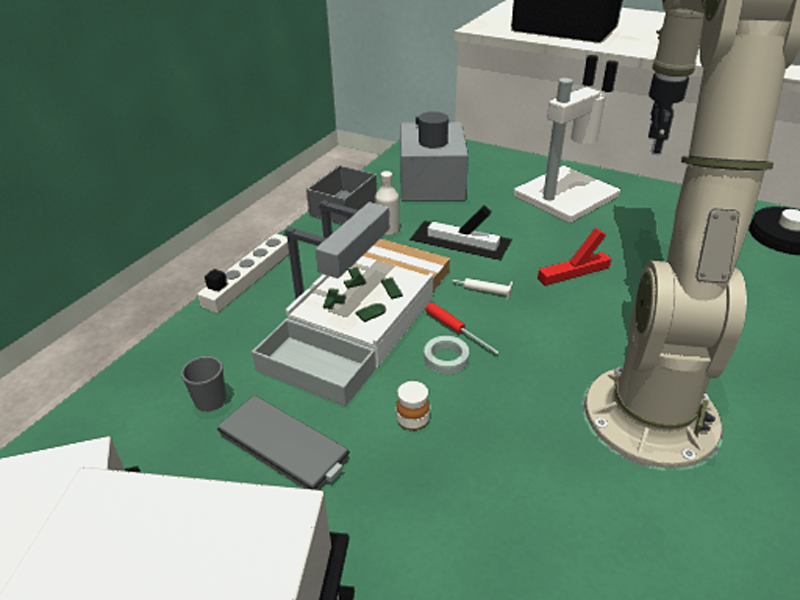

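Both views show the same layout. In the side view the mat and white-footed scraper are at (460,240), the carton at (410,258), the plate with four green offcuts at (330–392, 275–312), and the tray at (315,355). So the tray is at station +y and the mat at −y. The red look-alike is at (575,260).

```bash
python3 - <<'E'
from h import *
A=[];C=[]
for n in("scene","side"):
    z=np.load(n+".npz"); W=cloud(z["d"],z); A.append(W.reshape(-1,3)); C.append(z["p"].reshape(-1,3))
    if n=="side":
        for (u,v) in [(460,236),(315,355),(365,300),(355,235),(480,215)]: print((u,v),W[int(v*.64),int(u*.64)].round())
n0=len(A[0]); src=np.r_[np.zeros(n0),np.ones(len(A[1]))]
A=np.vstack(A);C=np.vstack(C).astype(int)
ok=~np.isnan(A[:,0])
def rect(m,name):
    for s in(0,1,None):
        k=m&ok&((src==s) if s is not None else True)
        if k.sum()<15: continue
        P=A[k]; r=cv2.minAreaRect(P[:,:2].astype(np.float32)); print(name,s,k.sum(),np.round(r[0],1),np.round(r[1],1),round(r[2],2),"z",np.median(P[:,2]).round(1))
x,y,z=A.T
area=(x>300)&(x<900)&(y>-500)&(y<500)
mx=C.max(1);mn=C.min(1)
rect(area&(z>205)&(z<240)&(x<760)&(y>-250)&(y<250)&(mx-mn<40),"lamp+arms")
rect(area&(z>56)&(z<64)&(mn>170)&(y<250)&(y>-300),"plate")
rect(area&(z>28)&(z<36)&(mn>150)&(mx-mn<30)&(y<-150),"foot")
rect(area&(z>-3)&(z<9)&(mx<50)&(mx-mn<15)&(y<-100)&(y>-400)&(x>400)&(x<800),"mat")
rect(area&(z>36)&(z<130)&(mx<60)&(y<-150)&(y>-400)&(x>400)&(x<800),"grip")
rect(area&(z>45)&(z<53)&(mx-mn<40)&(y>50)&(y<260),"trayrim")
# height/colour map top view 1mm per px: rows x 850..400, cols y 300..-400
img=np.zeros((600,800,3),np.uint8)
k=ok&(x>350)&(x<800)&(y>-350)&(y<250)&(z>-5); o=np.argsort(z[k])
u=((250-y[k])/600*800).astype(int).clip(0,799);v=((800-x[k])/450*600).astype(int).clip(0,599)
for i in o: cv2.circle(img,(int(u[i]),int(v[i])),2,C[k][i][::-1].tolist(),-1)
cv2.imwrite("pics/top.png",img)
E
```

```text
(460, 236) [ 543. -353.   28.]
(315, 355) [632. 155.   5.]
(365, 300) [594.  17.  63.]
(355, 235) [599.  28. 228.]
(480, 215) [ 498. -363.   97.]
lamp+arms 0 2016 [667.4   2.4] [142.6 201.5] 0.42 z 223.4
lamp+arms 1 1117 [666.1   2. ] [206.4 148.1] 89.85 z 223.5
lamp+arms None 3133 [666.1   2. ] [206.4 148.1] 89.85 z 223.4
plate 0 2283 [6.086e+02 6.000e-01] [195.5 251.5] 0.29 z 60.2
plate 1 1418 [613.7   0.7] [192.3 254.4] 0.72 z 61.5
plate None 3701 [610.8   0.7] [198.1 254.4] 0.72 z 60.6
foot 0 211 [ 541.8 -368.6] [177.1  35.9] 4.44 z 32.1
foot 1 178 [ 470.6 -326.5] [122.1 331.7] 61.31 z 32.7
foot None 389 [ 469.8 -327.9] [125.4 331.7] 61.31 z 32.4
mat 0 200 [ 549.9 -366.2] [ 55.  243.6] 86.59 z 4.2
mat 1 313 [ 548.1 -357. ] [240.1  83.1] 0.74 z 5.1
mat None 513 [ 549.1 -357.3] [242.3  84.4] 0.5 z 4.7
grip 0 248 [ 605.6 -306.2] [283.7  50.2] 34.98 z 74.5
grip 1 139 [ 512.1 -364. ] [69.8 20.7] 9.37 z 77.3
grip None 387 [ 604.4 -306.6] [285.3  53.4] 34.17 z 76.0
trayrim 0 788 [618.6 147.1] [230.7 192.8] 0.82 z 49.4
trayrim 1 501 [644.8 152.5] [502.4 189.7] 2.31 z 49.7
trayrim None 1289 [645.  147.8] [508.2 192.6] 0.42 z 49.5
```

View pics/top.png

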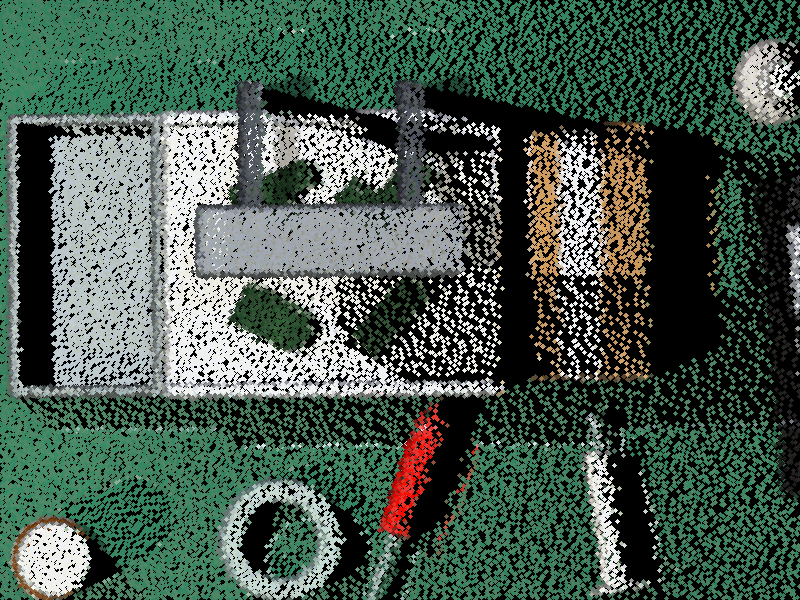

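The top map has rows as x (800 down to 350) and columns as y (250 to −350). It shows the tray at columns 10–155, the plate at 160–500, the lamp at 195–465 and the carton at 525–655. The lengths agree with the given sizes: station centre about (609, 1), tray at +y. Next I refine the scraper and check for obstacles along the approach.

```bash
cat >> h.py <<'E'
from scipy.spatial.transform import Rotation as Ro
S36,C36=np.sin(np.radians(36)),np.cos(np.radians(36))
def tool(psi,lean=36):
    a=np.radians(lean);s,c=np.sin(a),np.cos(a)
    return Ro.from_euler('z',psi).as_matrix()@np.array([[c,0,s],[0,-1,0],[s,0,-c]])
def tcp(org,psi,back=0):   # TCP for scraper origin pose
    R=tool(psi); g=np.array(org)+Ro.from_euler('z',psi).as_matrix()@np.array([-41.1,0,84.6])
    return g+R[:,2]*(19-back),R
def row(p,R,p0=None,R0=None):
    s=manip.observe(); p0=np.array(s["position"]) if p0 is None else p0; R0=np.array(s["tcp_rot"]) if R0 is None else R0
    return np.r_[R0.T@(np.array(p)-p0)/1000,np.degrees(Ro.from_matrix(R0.T@R).as_rotvec())/5].round(4)
E
python3 - <<'E'
from h import *
for n in("scene","side"):
    z=np.load(n+".npz"); W=cloud(z["d"],z).reshape(-1,3); c=z["p"].reshape(-1,3).astype(int);mx=c.max(1);mn=c.min(1);x,y,h=W.T
    m=(x>420)&(x<680)&(y>-420)&(y<-305)
    for nm,k in(("foot",m&(h>29)&(h<36)&(mn>110)&(mx-mn<40)),("grip",m&(h>42)&(h<120)&(mx<70)),("mat",m&(h<10)&(mx<50)&(mx-mn<15))):
        P=W[k]; r=cv2.minAreaRect(P[:,:2].astype(np.float32)); print(n,nm,k.sum(),np.round(r,1) if 0 else [np.round(q,1) for q in r],P.min(0).round(),P.max(0).round())
    red=(c[:,0]>150)&(c[:,1]<60)&(c[:,2]<60)&(x>150)&(x<700)&(y<-100); print("red",W[red&(y<-250)].min(0) if (red&(y<-250)).any() else 0,W[red&(y<-250)].max(0))
    t=(x>100)&(x<620)&(y<-280)&(y>-750)&(h>110)&(h<500)
    H,a,b=np.histogram2d(x[t],y[t],bins=[range(100,640,60),range(-760,-250,60)]); print(H.astype(int))
print(row(*tcp([541.8,-368.6,4],np.radians(4.4),120)),tcp([541.8,-368.6,4],np.radians(4.4),120)[0])
E
```

```text
scene foot 243 [array([ 542.7, -367.3]), array([179.2,  38.5]), np.float64(4.6)] [ 453. -392.   29.] [ 631. -341.   36.]
scene grip 241 [array([ 514. , -368.9]), array([71.1, 26.5]), np.float64(5.3)] [ 478. -382.   42.] [ 549. -353.  114.]
scene mat 237 [array([ 550.5, -375.5]), array([ 69.1, 247.2]), np.float64(84.9)] [ 429. -418.   -1.] [ 672. -335.    9.]
red [ 167.11436704 -473.62916989   -1.24470573] [ 323.32268859 -290.8629653   109.68319497]
[[  0   0   2 108   0   0   0   0]
 [  0 152 175 299   0   0   0   0]
 [  0   0   0   0   0   0   0   0]
 [ 31   0   0   0   0   0   0   0]
 [139  21  25   0   0   0   0   0]
 [ 27  71 581   0   0   0   0   0]
 [  0   0   0   0   0   0   9   0]
 [  0   0   0   0   0   0   0   0]]
side foot 198 [array([ 541.2, -368. ]), array([180.6,  41.7]), np.float64(4.5)] [ 451. -395.   29.] [ 632. -341.   36.]
side grip 139 [array([ 511.3, -364.9]), array([67.4, 21.6]), np.float64(6.8)] [ 479. -379.   42.] [ 545. -354.  117.]
side mat 340 [array([ 548.7, -368. ]), array([236.3,  93.1]), np.float64(4.5)] [ 428. -417.   -1.] [ 669. -314.   10.]
red [ 189.67251102 -439.4440708    21.73823839] [ 321.93762986 -287.68397704  110.32560809]
[[  0   0 134 469   0   0   0   0]
 [  0  24 120 713   0   0   0   0]
 [  0   0   3   0   0   0   1   0]
 [ 94   0   0   0   0   0   0   0]
 [402 185 121   0   0   0   0   0]
 [  5  29 392   0   0   0   0   0]
 [  0   0   0   0   0   0  12   0]
 [  0   0   0   0   0   0   0   0]]
[ 0.3229 -0.1424  0.0603 -0.7325  7.1787  2.188 ] [ 441.62978863 -376.3076777   170.31071643]
```

```bash
python3 - <<'E'
from h import *
s=manip.observe(); p0=np.array([260,-420,270.]);R0=np.array(s["tcp_rot"])
print(row(p0,R0))
p,R=tcp([542,-368,4],np.radians(4.5),110); print(row(p,R,p0,R0),p)
E
```

```text
[ 0.1363 -0.1498 -0.0394  0.      0.      0.    ]
[ 0.1928  0.0082  0.1078 -0.7262  7.1791  2.1687] [ 447.70312669 -375.42132488  162.22054649]
```

```bash
python3 -m creep '[0.02,-0.02,-0.02,0,0,0, 0.05,-0.055,-0.03,0,0,0, 0.08,-0.09,-0.04,0,0,0, 0.11,-0.12,-0.04,0,0,0, 0.136,-0.15,-0.04,0,0,0, 0.136,-0.15,-0.04,0,0,0, 0.136,-0.15,-0.04,0,0,0]' 1 && python3 -m creep '[0.02,0,0.01,-0.07,0.7,0.2, 0.04,0,0.02,-0.15,1.4,0.4, 0.06,0,0.03,-0.22,2.2,0.65, 0.08,0,0.04,-0.3,3,0.9, 0.1,0,0.055,-0.4,3.8,1.15, 0.12,0,0.065,-0.47,4.6,1.4, 0.145,0,0.08,-0.55,5.5,1.65, 0.17,0.005,0.095,-0.65,6.4,1.95, 0.193,0.008,0.108,-0.726,7.18,2.17, 0.193,0.008,0.108,-0.726,7.18,2.17, 0.193,0.008,0.108,-0.726,7.18,2.17]'; python3 - <<'E'
from h import *
s=manip.observe();print(np.round(s["q"],2),s["position"])
p,d,c=cap("wrist"); cv2.imwrite("pics/w1.png",p[...,::-1])
p,R=tcp([542,-368,4],np.radians(4.5),0); print(row(p,R))
E
```

```text
time_s: 0.8
position: [260.1, -419.7, 271.4]
tcp_rot: [[0.962, 0.273, -0.0], [0.273, -0.962, -0.0], [-0.0, 0.0, -1.0]]
contact_force: [-0.3, -1.5, -0.3]
grip_width: 85.7
finger_force: 0.0
time_s: 1.9
position: [446.4, -376.7, 162.8]
tcp_rot: [[0.808, 0.077, 0.584], [0.063, -0.997, 0.045], [0.586, 0.001, -0.81]]
contact_force: [0.0, 0.3, -0.3]
grip_width: 85.4
finger_force: 0.0
[ 1.1   0.16 -0.15  1.98 -0.74  0.8  -0.07] [ 446.37780819 -376.69251672  162.77621924]
[ 1.000e-04 -1.900e-03  1.119e-01  3.100e-02  1.270e-02  5.000e-03]
```

View pics/w1.png

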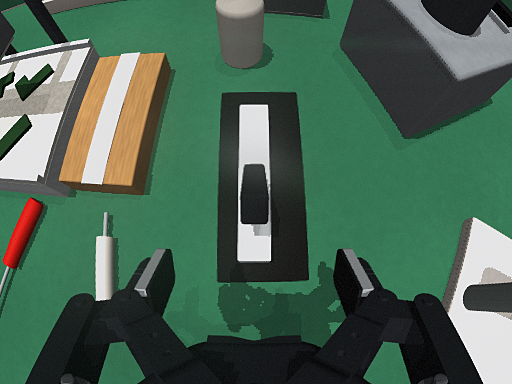

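The wrist view has the grip centred between the fingers (column 255, fingers at 160 and 352). The mat spans columns 220–300, slightly right of the foot. I'll measure the mat and scraper from here, then grasp.

```bash
cat >> h.py <<'E'
def wcloud(d,c):
    K=np.array(c["mtx"]);v,u=np.mgrid[:d.shape[0],:d.shape[1]]
    a=(u-K[0,2])/K[0,0];b=(v-K[1,2])/K[1,1];th=np.hypot(a,b)+1e-9;k=np.tan(th)/th
    W=(np.stack([a*k*d,b*k*d,d],-1)-np.array(c["t"]))@np.array(c["R"]);W[(d<=0)|(th>1.3)]=np.nan
    return W
E
python3 - <<'E'
from h import *
p,d,c=cap("wrist"); W=wcloud(d,c).reshape(-1,3);q=p.reshape(-1,3).astype(int);mx=q.max(1);mn=q.min(1);x,y,h=W.T
m=(x>400)&(x<700)&(y>-440)&(y<-300)
for nm,k in(("foot",m&(h>27)&(h<37)&(mn>110)&(mx-mn<40)),("mat",m&(h<12)&(mx<60)&(mx-mn<15))):
    P=W[k]; r=cv2.minAreaRect(P[:,:2].astype(np.float32)); print(nm,k.sum(),[np.round(v,1) for v in r],np.median(P[:,2]))
E
python3 -m creep '[0,-0.001,0.02,0,0,0, 0,-0.002,0.045,0,0,0, 0,-0.002,0.07,0,0,0, 0,-0.002,0.09,0,0,0, 0,-0.002,0.103,0,0,0, 0,-0.002,0.112,0,0,0, 0,-0.002,0.112,0,0,0]'; python3 - <<'E'
from h import *
p,R=tcp([542,-368,4],np.radians(4.5),0); print(row(p,R))
E
```

```text
foot 3316 [array([ 537.7, -368.5]), array([178.3,  33.7]), np.float64(4.6)] 30.92150165295908
mat 10001 [array([ 548.6, -375.8]), array([241.2,  99.3]), np.float64(5.2)] 2.9621735416538
time_s: 2.7
position: [513.5, -368.5, 72.5]
tcp_rot: [[0.806, 0.079, 0.586], [0.065, -0.997, 0.045], [0.588, 0.001, -0.809]]
contact_force: [0.1, -0.2, -0.2]
grip_width: 85.4
finger_force: 0.0
[-0.0008  0.0017 -0.0015  0.0085 -0.0034  0.0132]
```

```bash
python3 -m creep '[0,0.002,0,0,0,0, 0,0.002,0,0,0,0]' && python3 -m creep '[0,0,0,0,0,0, 0,0,0,0,0,0, 0,0,0,0,0,0, 0,0,0,0,0,0, 0,0,0,0,0,0, 0,0,0,0,0,0, 0,0,0,0,0,0, 0,0,0,0,0,0, 0,0,0,0,0,0, 0,0,0,0,0,0]' -1; python3 - <<'E'
from h import *
s=manip.observe(); R0=np.array(s["tcp_rot"]);p0=np.array(s["position"])
print(p0,R0,s["q"])
print("up",row(p0+[0,0,100],R0))
E
```

```text
time_s: 2.9
position: [513.2, -371.8, 73.7]
tcp_rot: [[0.806, 0.077, 0.587], [0.064, -0.997, 0.043], [0.589, 0.003, -0.808]]
contact_force: [1.2, -0.6, 0.2]
grip_width: 85.5
finger_force: 0.0
time_s: 3.9
position: [513.4, -370.8, 72.9]
tcp_rot: [[0.806, 0.078, 0.587], [0.064, -0.997, 0.044], [0.588, 0.002, -0.809]]
contact_force: [-2.5, -0.6, 2.9]
grip_width: 21.6
finger_force: 60.4
[ 513.40991746 -370.77911329   72.85249416] [[ 0.80610356  0.07805341  0.5866044 ]
 [ 0.06421661 -0.99694742  0.04440798]
 [ 0.58827994  0.00187232 -0.80865519]] [ 1.03130144  0.35766555 -0.21930799  1.97220996 -0.8279761   0.5712767
  0.00407899]
up [ 0.0588  0.0002 -0.0809  0.      0.      0.    ]
```

```bash
cat >> h.py <<'E'
_R=np.array([[.80610356,.07805341,.5866044],[.06421661,-.99694742,.04440798],[.58827994,.00187232,-.80865519]])
OFF=_R.T@(np.array([541,-368.5,4])-[513.41,-370.78,72.85]); RS=_R.T@Ro.from_euler('z',4.55,degrees=True).as_matrix()
def go(org,psi,p0=None,R0=None):  # row bringing held scraper to org,psi; also returns pose
    R=Ro.from_euler('z',psi).as_matrix()@RS.T; p=np.array(org)-R@OFF
    return row(p,R,p0,R0),p,R
ST=np.array([609.5,0.7,0]);SY=0.006
def st(v): return ST+Ro.from_euler('z',SY).as_matrix()@np.array(v)
def now():
    s=manip.observe();p=np.array(s["position"]);R=np.array(s["tcp_rot"]);O=p+R@OFF;B=R@RS
    print("scraper st:",(Ro.from_euler('z',-SY).as_matrix()@(O-ST)).round(1),"rpy",Ro.from_matrix(B).as_euler('xyz').round(4),"F",np.round(s["contact_force"],1),"q",np.round(s["q"],2))
def foot():
    p,d,c=cap("wrist"); W=wcloud(d,c).reshape(-1,3);q=p.reshape(-1,3).astype(int);s=manip.observe();R=np.array(s["tcp_rot"])
    B=R@RS;O=np.array(s["position"])+R@OFF; L=(W-O)@B; l=L.T
    k=(abs(l[0])<110)&(abs(l[1])<30)&(abs(l[2]-28)<6)&(q.min(1)>110)&(np.ptp(q,1)<40)
    P=L[k]; print("foot in scraper frame",k.sum(),[np.round(v,1) for v in cv2.minAreaRect(P[:,:2].astype(np.float32))],"z med",np.median(P[:,2]).round(1),"slope",np.polyfit(P[:,0],P[:,2],1).round(3)); return p
E
python3 -m creep '[0.01,0,-0.014,0,0,0, 0.024,0,-0.033,0,0,0, 0.04,0,-0.055,0,0,0, 0.053,0,-0.073,0,0,0, 0.059,0,-0.081,0,0,0, 0.059,0,-0.081,0,0,0]'; python3 - <<'E'
from h import *
now(); foot()
s=manip.observe();p0=np.array(s["position"]);R0=np.array(s["tcp_rot"])
r,p,R=go(st([-1,-190,100]),SY); print(r)
r2,p2,R2=go(st([-1,-155,66]),SY,p,R); print(r2)
E
```

```text
time_s: 4.5
position: [513.9, -370.4, 173.8]
tcp_rot: [[0.806, 0.079, 0.587], [0.066, -0.997, 0.044], [0.589, 0.003, -0.808]]
contact_force: [0.2, 0.4, -3.5]
grip_width: 21.4
finger_force: 59.9
scraper st: [ -70.2 -368.5  105. ] rpy [-0.0012 -0.0007  0.0803] F [ 0.2  0.4 -3.5] q [ 0.99  0.21 -0.16  1.89 -0.69  0.75 -0.21]
foot in scraper frame 4826 [array([1.3, 0.2]), array([ 33.8, 172.6]), np.float64(90.0)] z med 28.6 slope [-1.0000e-03  2.8606e+01]
[ 0.065  -0.1744  0.0512 -0.5053  0.0053  0.6861]
[-0.02   -0.0351  0.0274 -0.      0.     -0.    ]
```

```bash
python3 -m creep '[0.006,-0.017,0.005,-0.05,0,0.07, 0.015,-0.042,0.012,-0.12,0,0.17, 0.027,-0.073,0.021,-0.21,0,0.29, 0.039,-0.104,0.031,-0.3,0,0.41, 0.05,-0.135,0.04,-0.39,0,0.53, 0.06,-0.16,0.047,-0.47,0,0.63, 0.065,-0.174,0.051,-0.505,0.005,0.686, 0.065,-0.174,0.051,-0.505,0.005,0.686]'; python3 - <<'E'
from h import *
now(); p=foot()
cv2.imwrite("pics/w2.png",p[...,::-1])
p,d,c=cap("wrist"); W=wcloud(d,c);np.savez("w2.npz",p=p,W=W)
r,p,R=go(st([-1,-155,66]),SY); print(r)
E
```

```text
time_s: 5.35
position: [581.9, -186.0, 167.2]
tcp_rot: [[0.81, 0.01, 0.586], [0.008, -1.0, 0.006], [0.586, -0.0, -0.81]]
contact_force: [-0.1, 0.4, -1.7]
grip_width: 21.6
finger_force: 59.8
scraper st: [  -1.3 -186.2   98.3] rpy [0.0022 0.0029 0.0112] F [-0.1  0.4 -1.7] q [ 0.68  0.07 -0.3   2.07 -0.48  0.47 -0.8 ]
foot in scraper frame 4835 [array([0.9, 3.2]), array([172.1,  33.9]), np.float64(0.2)] z med 26.7 slope [-3.0000e-03  2.6754e+01]
[-0.0187 -0.0355  0.027  -0.0118  0.0242 -0.0041]
```

View pics/w2.png

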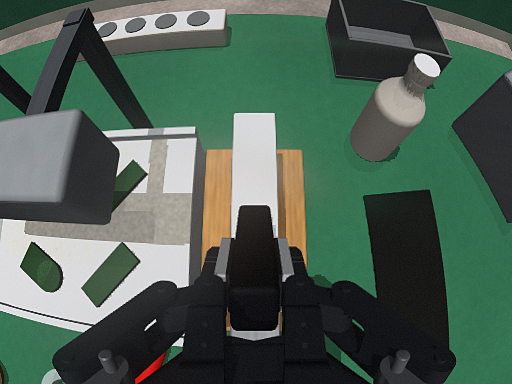

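The wrist view has the foot over the carton (columns 232–280), the plate's open end at column ~200, and lips at rows ~130 and ~315. The offcuts are at (45,268), (112,275) and (130,185). I'll check the lip positions.

```bash
python3 - <<'E'
from h import *
z=np.load("w2.npz");W=z["W"].reshape(-1,3);q=z["p"].reshape(-1,3).astype(int)
L=(W-ST)@Ro.from_euler('z',SY).as_matrix(); x,y,h=L.T
for a,b in((-124,-105),(-105,-85),(-85,-65),(-65,-45)):
    k=(y>a)&(y<b)&(h>66)&(h<76)&(abs(abs(x)-102)<14)
    f=(y>a)&(y<b)&(abs(h-61)<4)&(abs(x)<115)&(q.min(1)>120)
    print(a,"lip-",np.percentile(x[k&(x<0)],[5,95]).round(1) if (k&(x<0)).any() else 0,"lip+",np.percentile(x[k&(x>0)],[5,95]).round(1) if (k&(x>0)).any() else 0,"floor",x[f].min().round(1),x[f].max().round(1),np.median(h[f]).round(1))
g=(abs(h-66)<5)&(q[:,1]>q[:,0]+15)&(q[:,1]>q[:,2]+8)&(abs(x)<97)&(y>-120)&(y<120); print("chips y",y[g].min(),y[g].max(), "plate end", np.percentile(y[(abs(h-61)<3)&(abs(x)<80)&(q.min(1)>120)],[0.5]))
E
```

```text
-124 lip- [-107.2 -100.8] lip+ [ 96.  104.2] floor -99.3 96.3 59.0
-105 lip- 0 lip+ [ 95.7 104.3] floor -97.2 96.0 59.0
-85 lip- 0 lip+ [ 95.9 113.3] floor -71.8 96.3 59.0
-65 lip- 0 lip+ [ 95.9 109.6] floor -87.2 96.1 59.0
chips y -75.98892282579675 76.23963689780135 plate end [-124.53528634]
```

```bash
python3 -m creep '[-0.003,-0.006,0.004,0,0,0, -0.009,-0.017,0.013,0,0,0, -0.015,-0.028,0.021,0,0,0, -0.0195,-0.0355,0.026,-0.01,0.02,0, -0.0195,-0.0355,0.026,-0.01,0.02,0, -0.0195,-0.0355,0.026,-0.01,0.02,0, -0.0195,-0.0355,0.026,-0.01,0.02,0]'; python3 - <<'E'
from h import *
now();now()
r,p,R=go(st([-2.5,-115,63]),SY); print(r)
r,p,R=go(st([-2.5,-115,60]),SY,p,R); print(r)
E
```

```text
time_s: 6.15
position: [581.9, -156.1, 137.8]
tcp_rot: [[0.807, 0.002, 0.591], [0.004, -1.0, -0.001], [0.591, 0.003, -0.807]]
contact_force: [-0.0, 0.4, -2.3]
grip_width: 21.4
finger_force: 59.8
scraper st: [  -0.7 -156.7   69. ] rpy [-0.0014 -0.0032  0.0036] F [-0.   0.4 -2.3] q [ 0.64  0.09 -0.33  2.14 -0.47  0.35 -0.85]
scraper st: [  -0.7 -156.7   69. ] rpy [-0.0014 -0.0032  0.0036] F [-0.   0.4 -2.3] q [ 0.64  0.09 -0.33  2.14 -0.47  0.35 -0.85]
[-0.0048 -0.0416  0.0036  0.0293 -0.0368 -0.013 ]
[-0.0018 -0.      0.0024 -0.      0.     -0.    ]
```

```bash
python3 -m creep '[-0.002,-0.007,0.001,0,-0.01,0, -0.004,-0.017,0.003,0,-0.02,0, -0.0045,-0.029,0.003,0,-0.03,0, -0.0045,-0.0415,0.003,0.01,-0.03,0, -0.0045,-0.0415,0.003,0.01,-0.03,0, -0.0045,-0.0415,0.003,0.01,-0.03,0, -0.0045,-0.0415,0.003,0.01,-0.03,0]'; python3 - <<'E'
from h import *
now()
E
python3 -m creep '[-0.0006,0,0.0008,0,0,0, -0.0012,0,0.0016,0,0,0, -0.0018,0,0.0024,0,0,0, -0.0018,0,0.0024,0,0,0]'; python3 - <<'E'
from h import *
now()
p,d,c=cap("side"); cv2.imwrite("pics/s2.png",cv2.resize(p[150:260,170:330][...,::-1],(800,550),interpolation=cv2.INTER_CUBIC))
E
```

```text
time_s: 6.85
position: [579.6, -114.4, 132.1]
tcp_rot: [[0.809, 0.003, 0.588], [0.004, -1.0, 0.0], [0.588, 0.002, -0.809]]
contact_force: [-0.2, -0.4, -2.3]
grip_width: 21.2
finger_force: 59.8
scraper st: [  -2.9 -114.9   63.2] rpy [-0.0004  0.      0.0044] F [-0.2 -0.4 -2.3] q [ 0.55  0.06 -0.34  2.18 -0.36  0.31 -1.04]
time_s: 7.25
position: [579.6, -113.8, 128.9]
tcp_rot: [[0.809, 0.004, 0.588], [0.004, -1.0, 0.0], [0.588, 0.002, -0.809]]
contact_force: [-0.0, -0.8, -2.1]
grip_width: 21.4
finger_force: 59.8
scraper st: [  -2.9 -114.3   60. ] rpy [-0.0002  0.0002  0.0049] F [-0.  -0.8 -2.1] q [ 0.55  0.07 -0.34  2.18 -0.36  0.3  -1.04]
```

View pics/s2.png

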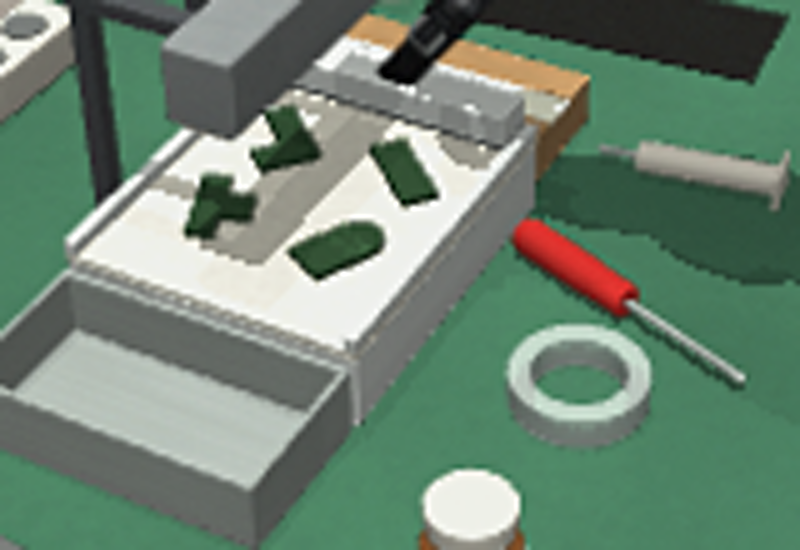

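The foot (crop 330–525, 55–140) sits between the lips at the −y end, with the four offcuts ahead of it, all clear. I'll lower it to light contact and start the wipe.

```bash
python3 -m creep '[-0.0005,0,0.0008,0,0,0, -0.0006,0,0.0008,0,0,0, -0.0006,0,0.0008,0,0,0]'; python3 - <<'E'
from h import *
now()
s=manip.observe();p=np.array(s["position"]);R=np.array(s["tcp_rot"])
r,p1,R1=go(st([-2.5,-10,60]),SY,p,R); print(r)
E
```

```text
time_s: 7.6
position: [580.2, -113.8, 128.8]
tcp_rot: [[0.808, 0.004, 0.589], [0.005, -1.0, 0.0], [0.589, 0.003, -0.808]]
contact_force: [-2.6, -0.3, 5.0]
grip_width: 21.6
finger_force: 60.6
scraper st: [  -2.2 -114.3   60. ] rpy [-0.0008 -0.0014  0.0052] F [-2.6 -0.3  5. ] q [ 0.55  0.07 -0.34  2.18 -0.36  0.3  -1.03]
[-0.0002 -0.1042 -0.0005  0.0125 -0.0158 -0.0025]
```

```bash
python3 -m creep '[0,-0.004,0,0,0,0, 0,-0.012,0,0,0,0, 0,-0.021,0,0,0,0, 0,-0.03,-0.0001,0,0,0, 0,-0.039,-0.0001,0,0,0, 0,-0.048,-0.0001,0,0,0, 0,-0.057,-0.0002,0,0,0, 0,-0.066,-0.0002,0,0,0, 0,-0.075,-0.0002,0,0,0, 0,-0.084,-0.0002,0,0,0, 0,-0.093,-0.0003,0,0,0, 0,-0.1,-0.0003,0,0,0]'; python3 - <<'E'
from h import *
now()
p,d,c=cap("side"); cv2.imwrite("pics/s3.png",cv2.resize(p[150:260,170:330][...,::-1],(800,550),interpolation=cv2.INTER_CUBIC))
r,p1,R1=go(st([-2.5,90,60]),SY); print(r)
E
```

```text
time_s: 8.8
position: [579.6, -13.7, 128.9]
tcp_rot: [[0.808, 0.003, 0.59], [0.004, -1.0, -0.0], [0.59, 0.003, -0.808]]
contact_force: [-2.4, -8.3, 7.4]
grip_width: 21.5
finger_force: 61.4
scraper st: [ -2.2 -14.2  60.1] rpy [-0.0007 -0.0016  0.0047] F [-2.4 -8.3  7.4] q [ 0.31  0.03 -0.36  2.22  0.15  0.27 -1.74]
[-0.0002 -0.1028 -0.0004  0.0026 -0.0185  0.0037]
```

View pics/s3.png

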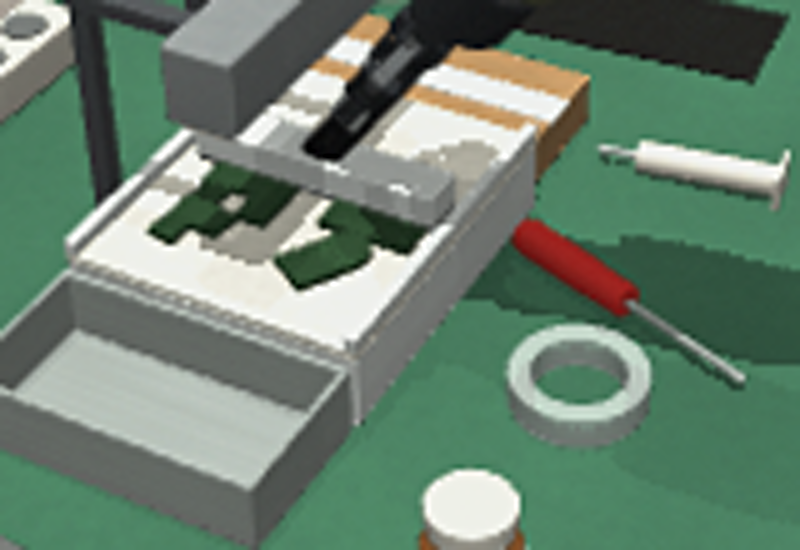

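The offcuts are bunched ahead of the foot (crop 150–420, 160–290), none behind it. Continuing.

```bash
python3 -m creep '[0,-0.005,0,0,0,0, 0,-0.012,0,0,0,0, 0,-0.02,0,0,0,0, 0,-0.028,0,0,0,0, 0,-0.036,-0.0001,0,0,0, 0,-0.044,-0.0001,0,0,0, 0,-0.052,-0.0001,0,0,0, 0,-0.06,-0.0002,0,0,0, 0,-0.068,-0.0002,0,0,0, 0,-0.076,-0.0002,0,0,0, 0,-0.084,-0.0002,0,0,0, 0,-0.09,-0.0003,0,0,0]'; python3 - <<'E'
from h import *
now()
r,p1,R1=go(st([-2.5,140,61]),SY); print(r)
E
```

```text
time_s: 10.05
position: [579.0, 75.9, 128.8]
tcp_rot: [[0.808, 0.003, 0.589], [0.004, -1.0, -0.0], [0.589, 0.003, -0.808]]
contact_force: [-3.5, -5.3, 12.1]
grip_width: 21.3
finger_force: 61.9
scraper st: [-2.3 75.4 60. ] rpy [-0.0007 -0.0009  0.0043] F [-3.5 -5.3 12.1] q [ 0.12  0.05 -0.42  2.2   0.59  0.34 -2.36]
[ 0.0004 -0.0645 -0.0012  0.0184 -0.0105 -0.0112]
```

```bash
python3 -m creep '[0.0002,-0.005,-0.0003,0,0,0, 0.0003,-0.011,-0.0005,0,0,0, 0.0004,-0.017,-0.0006,0,0,0, 0.0004,-0.023,-0.0006,0,0,0, 0.0004,-0.029,-0.0006,0,0,0, 0.0004,-0.035,-0.0006,0,0,0, 0.0004,-0.041,-0.0006,0,0,0, 0.0004,-0.047,-0.0006,0,0,0, 0.0004,-0.053,-0.0006,0,0,0, 0.0004,-0.058,-0.0006,0,0,0, 0.0004,-0.063,-0.0006,0,0,0, 0.0004,-0.065,-0.0006,0,0,0]'; python3 - <<'E'
from h import *
now()
p,d,c=cap("side"); cv2.imwrite("pics/s4.png",cv2.resize(p[170:280,150:310][...,::-1],(800,550),interpolation=cv2.INTER_CUBIC))
E
```

```text
time_s: 11.25
position: [577.1, 142.9, 127.6]
tcp_rot: [[0.81, 0.006, 0.587], [0.006, -1.0, 0.002], [0.587, 0.001, -0.81]]
contact_force: [-0.6, -0.5, -2.3]
grip_width: 21.3
finger_force: 59.9
scraper st: [ -4.  142.6  58.7] rpy [0.0006 0.0021 0.0071] F [-0.6 -0.5 -2.3] q [-0.    0.09 -0.46  2.16  0.78  0.43 -2.65]
```

View pics/s4.png

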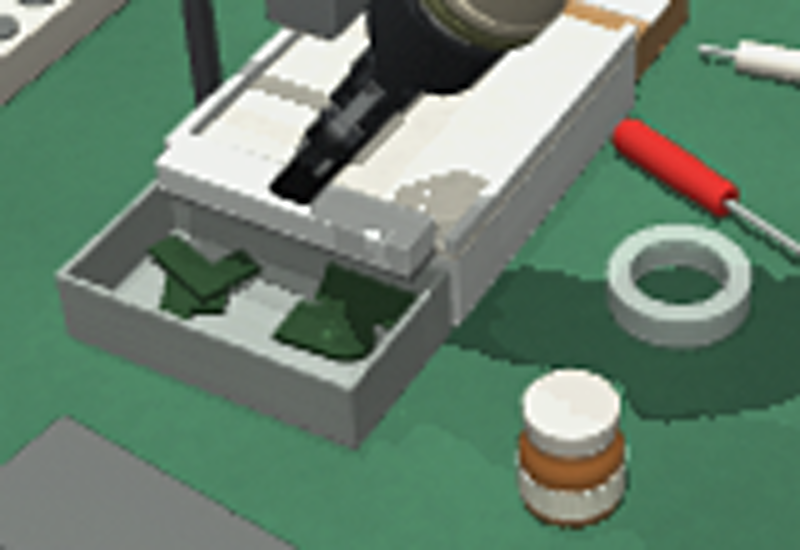

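All four offcuts look to be inside the tray, with one at (370,290) possibly leaning. I'll raise the foot, back off a little and measure their heights.

```bash
python3 -m creep '[0.003,0,-0.003,0,0,0, 0.006,0,-0.0056,0,0,0, 0.006,0,-0.0056,0,0,0, 0.006,0.008,-0.0056,0,0,0, 0.006,0.02,-0.0056,0,0,0, 0.006,0.035,-0.0056,0,0,0, 0.006,0.05,-0.0056,0,0,0, 0.006,0.06,-0.0056,0,0,0, 0.006,0.06,-0.0056,0,0,0]'; python3 - <<'E'
from h import *
now()
out=[]
for n in("side","scene"):
    p,d,c=cap(n); L=((cloud(d,c)-ST)@Ro.from_euler('z',SY).as_matrix()); q=p.astype(int)
    g=(q[...,1]>q[...,0]+12)&(q[...,1]>q[...,2]+6)&(q[...,1]<110)&(abs(L[...,0])<104)&(abs(L[...,1]-185)<70)&(L[...,2]>3)&(L[...,2]<90)
    nl,lab,st_,_=cv2.connectedComponentsWithStats(g.astype(np.uint8))
    for i in range(1,nl):
        if st_[i,4]>15: P=L[lab==i];print(n,st_[i,4],P.min(0).round(),P.max(0).round(),np.median(P,0).round())
    g2=(q[...,1]>q[...,0]+12)&(q[...,1]<110)&(abs(L[...,0])<95)&(abs(L[...,1])<125)&(abs(L[...,2]-66)<6);print("left on plate px",g2.sum())
    a=p[160:290,150:330] if n=="side" else p[215:310,195:320]
    out.append(cv2.resize(a[...,::-1],(400,300),interpolation=cv2.INTER_CUBIC))
cv2.imwrite("pics/s5.png",np.hstack(out))
r,p1,R1=go(st([-3,-10,67]),SY); print(r)
E
```

```text
time_s: 12.2
position: [579.7, 79.3, 136.6]
tcp_rot: [[0.809, 0.001, 0.588], [0.002, -1.0, -0.002], [0.588, 0.003, -0.809]]
contact_force: [0.3, -0.2, -2.0]
grip_width: 21.8
finger_force: 59.9
scraper st: [-1.7 78.7 67.7] rpy [-0.0006  0.0009  0.0021] F [ 0.3 -0.2 -2. ] q [ 0.12  0.04 -0.42  2.19  0.56  0.36 -2.34]
side 204 [ 26. 132.   6.] [100. 202.  22.] [ 51. 172.  16.]
side 310 [-83. 133.   4.] [-13. 192.  34.] [-46. 155.  14.]
left on plate px 0
scene 525 [-93. 131.   4.] [-11. 191.  32.] [-45. 154.  12.]
scene 412 [ 24. 132.   3.] [ 90. 210.  21.] [ 54. 173.  15.]
left on plate px 0
[-0.0018  0.0911  0.0002  0.0072  0.0017 -0.0109]
```

View pics/s5.png

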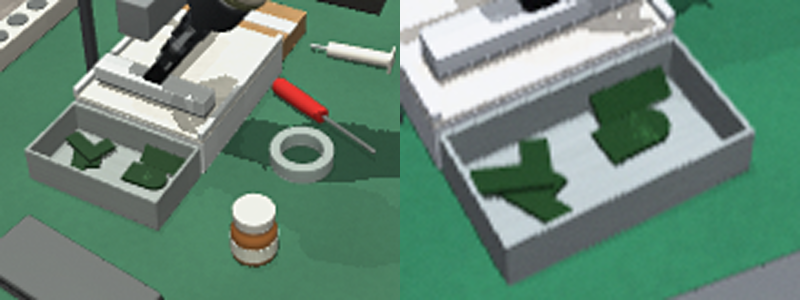

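All four offcuts lie in the tray, highest point 34 mm against the 50 mm rim, and none are left on the plate. Taking the scraper back out low through the −y end.

```bash
python3 -m creep '[-0.0005,0.008,0,0,0,0, -0.001,0.02,0,0,0,0, -0.001,0.035,0,0,0,0, -0.001,0.05,0,0,0,0, -0.001,0.066,0,0,0,0, -0.001,0.082,0,0,0,0, -0.001,0.098,0,0,0,0, -0.001,0.113,0,0,0,0, -0.001,0.127,0,0,0,0, -0.001,0.138,0,0,0,0, -0.001,0.145,0,0,0,0, -0.001,0.145,0,0,0,0]'; python3 - <<'E'
from h import *
now()
r,p1,R1=go(st([-3,-195,75]),SY); print(r)
r,p2,R2=go([549,-375.8,104],np.radians(5.2),p1,R1); print(r)
E
```

```text
time_s: 13.5
position: [579.8, -63.7, 136.4]
tcp_rot: [[0.809, 0.004, 0.588], [0.004, -1.0, 0.001], [0.588, 0.002, -0.809]]
contact_force: [0.5, -0.0, -3.0]
grip_width: 21.4
finger_force: 59.9
scraper st: [ -2.5 -64.2  67.6] rpy [0.     0.0007 0.0049] F [ 0.5 -0.  -3. ] q [ 0.38  0.03 -0.3   2.2  -0.15  0.3  -1.35]
[ 0.004   0.1309 -0.006   0.0069  0.0076 -0.0099]
[-0.0312  0.1836 -0.0581  0.5714  0.0018 -0.7854]
```

```bash
python3 -m creep '[0,0.008,0,0,0,0, 0,0.022,0,0,0,0, 0,0.038,0,0,0,0, 0,0.055,0,0,0,0, 0.001,0.073,-0.001,0,0,0, 0.002,0.09,-0.003,0,0,0, 0.003,0.108,-0.005,0,0,0, 0.004,0.122,-0.006,0,0,0, 0.004,0.131,-0.006,0,0,0, 0.004,0.131,-0.006,0,0,0]' && python3 -m creep '[-0.002,0.012,-0.004,0.04,0,-0.05, -0.006,0.034,-0.011,0.11,0,-0.15, -0.011,0.062,-0.02,0.2,0,-0.27, -0.016,0.092,-0.03,0.29,0,-0.4, -0.021,0.122,-0.039,0.38,0,-0.53, -0.026,0.15,-0.048,0.47,0,-0.65, -0.03,0.173,-0.055,0.54,0,-0.74, -0.031,0.1836,-0.058,0.57,0,-0.785, -0.031,0.1836,-0.058,0.57,0,-0.785, -0.031,0.1836,-0.058,0.57,0,-0.785]' ; python3 - <<'E'
from h import *
now(); foot()
s=manip.observe();R=np.array(s["tcp_rot"]);print("origin",(np.array(s["position"])+R@OFF).round(1))
r,p1,R1=go([549,-375.8,10],np.radians(5.2)); print(r)
r,p1,R1=go([549,-375.8,3.5],np.radians(5.2),p1,R1); print(r)
E
```

```text
time_s: 14.5
position: [580.0, -195.1, 143.8]
tcp_rot: [[0.809, 0.003, 0.588], [0.004, -1.0, 0.0], [0.588, 0.002, -0.809]]
contact_force: [0.5, 0.2, -3.5]
grip_width: 21.5
finger_force: 59.9
time_s: 15.5
position: [522.3, -376.0, 172.5]
tcp_rot: [[0.806, 0.091, 0.585], [0.074, -0.996, 0.053], [0.587, 0.001, -0.809]]
contact_force: [-0.4, 0.2, -2.3]
grip_width: 21.4
finger_force: 60.0
scraper st: [ -61.9 -373.7  103.6] rpy [0.0013 0.001  0.0922] F [-0.4  0.2 -2.3] q [ 0.92  0.23 -0.09  1.86 -0.7   0.77 -0.2 ]
foot in scraper frame 4832 [array([0.3, 0.3]), array([ 34. , 171.9]), np.float64(90.0)] z med 27.0 slope [-2.0000e-03  2.7059e+01]
origin [ 549.9 -372.8  103.6]
[-0.056   0.0027  0.075  -0.0284  0.0114  0.0119]
[-0.0038 -0.      0.0053 -0.      0.     -0.    ]
```

```bash
python3 -m creep '[-0.008,0.0005,0.01,0,0,0, -0.02,0.001,0.027,0,0,0, -0.034,0.0015,0.046,0,0,0, -0.047,0.002,0.063,0,0,0, -0.054,0.0027,0.072,-0.02,0.01,0.01, -0.056,0.0027,0.075,-0.02,0.01,0.01, -0.056,0.0027,0.075,-0.02,0.01,0.01, -0.056,0.0027,0.075,-0.02,0.01,0.01]' && python3 -m creep '[-0.0009,0,0.0012,0,0,0, -0.0018,0,0.0024,0,0,0, -0.0024,0,0.0033,0,0,0, -0.003,0,0.0041,0,0,0, -0.0036,0,0.005,0,0,0, -0.0036,0,0.005,0,0,0]'; python3 - <<'E'
from h import *
now()
s=manip.observe();R=np.array(s["tcp_rot"]);print("origin",(np.array(s["position"])+R@OFF).round(1))
E
```

```text
time_s: 16.35
position: [521.1, -381.6, 80.5]
tcp_rot: [[0.805, 0.087, 0.587], [0.073, -0.996, 0.048], [0.589, 0.004, -0.808]]
contact_force: [-0.5, -0.0, -3.3]
grip_width: 21.5
finger_force: 59.8
time_s: 16.95
position: [520.5, -381.2, 73.0]
tcp_rot: [[0.805, 0.087, 0.586], [0.072, -0.996, 0.049], [0.588, 0.003, -0.809]]
contact_force: [1.1, 0.2, -2.9]
grip_width: 21.4
finger_force: 59.8
scraper st: [ -63.7 -379.1    4.2] rpy [-0.0009 -0.0001  0.0883] F [ 1.1  0.2 -2.9] q [ 0.97  0.38 -0.14  1.94 -0.85  0.6   0.03]
origin [ 548.1 -378.8    4.2]
```

```bash
python3 -m creep '[-0.0003,0,0.0004,0,0,0, -0.0006,0,0.0008,0,0,0, -0.0006,0,0.0008,0,0,0]'; python3 -m creep '[0,0,0,0,0,0, 0,0,0,0,0,0, 0,0,0,0,0,0, 0,0,0,0,0,0, 0,0,0,0,0,0, 0,0,0,0,0,0, 0,0,0,0,0,0, 0,0,0,0,0,0]' 1; python3 -m creep '[0,0,-0.006,0,0,0, 0,0,-0.018,0,0,0, 0,0,-0.035,0,0,0, 0,0,-0.055,0,0,0, 0,0,-0.075,0,0,0, 0,0,-0.095,0,0,0, 0,0,-0.11,0,0,0, 0,0,-0.12,0,0,0, 0,0,-0.12,0,0,0]'; python3 - <<'E'
from h import *
p,d,c=cap("wrist"); W=wcloud(d,c).reshape(-1,3);q=p.reshape(-1,3).astype(int);mx=q.max(1);mn=q.min(1);x,y,h=W.T
m=(x>400)&(x<700)&(y>-440)&(y<-300)
for nm,k in(("foot",m&(h>24)&(h<40)&(mn>110)&(mx-mn<40)),("mat",m&(h<12)&(mx<60)&(mx-mn<15))):
    P=W[k]; r=cv2.minAreaRect(P[:,:2].astype(np.float32)); print(nm,k.sum(),[np.round(v,1) for v in r],np.median(P[:,2]),np.linalg.lstsq(np.c_[P-P.mean(0)][:,:2],P[:,2]-P[:,2].mean(),rcond=None)[0].round(3))
cv2.imwrite("pics/w6.png",p[...,::-1])
E
```

```text
time_s: 17.25
position: [520.8, -381.5, 72.9]
tcp_rot: [[0.805, 0.087, 0.587], [0.072, -0.996, 0.048], [0.589, 0.003, -0.808]]
contact_force: [-3.1, 1.3, 3.7]
grip_width: 21.2
finger_force: 60.7
time_s: 18.05
position: [520.6, -381.3, 72.2]
tcp_rot: [[0.805, 0.087, 0.587], [0.072, -0.996, 0.049], [0.589, 0.003, -0.808]]
contact_force: [-0.2, -0.2, -0.4]
grip_width: 85.4
finger_force: 0.0
time_s: 18.95
position: [449.5, -388.4, 171.1]
tcp_rot: [[0.805, 0.085, 0.588], [0.072, -0.996, 0.046], [0.589, 0.006, -0.808]]
contact_force: [-0.1, -0.2, 0.0]
grip_width: 85.3
finger_force: 0.0
foot 3158 [array([ 545. , -378.8]), array([177.5,  33.8]), np.float64(5.2)] 30.926203334713726 [-0.001 -0.   ]
mat 9455 [array([ 547.3, -376.1]), array([238.8,  99.2]), np.float64(5.2)] 2.9818003892397087 [-0.001 -0.   ]
```

View pics/w6.png

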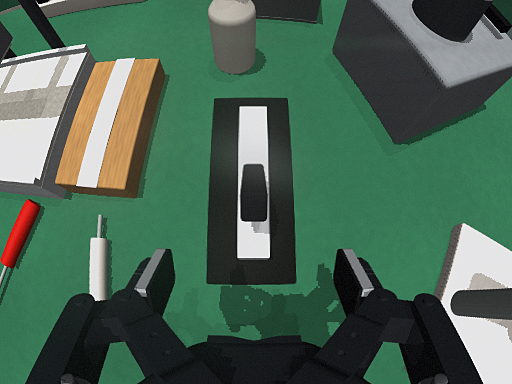

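The scraper stands upright at the middle of the mat (foot at columns 238–270, mat at 210–295), about 3 mm off centre and parallel to it. The gripper is clear, so I'm handing in.

```bash
python3 -c "
from rig import manip
print(manip.finish_job())"
```

```text
the job is handed in; nothing more can be done
None
```

The job is handed in (no verdict came back): all four offcuts are in the tray and below its rim, and the scraper stands upright on its mat, about 3 mm off centre, with the gripper clear.

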